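# Shut and bar the drawer cabinet

## Task

Lock up the low grey cabinet with two drawers side by side: push both open drawers fully home with the fingertips, and only then swing the steel lock bar shut across the drawer fronts, all the way to its stop. Only push: do not grip a drawer front or the bar, and leave the things standing about and on top of the cabinet where they are. Finish with the hand clear.

Things in the scene. Friction and masses are not known exactly. Their poses are not given: they have to be found in the camera images.
- cabinet: Low fixed two-drawer cabinet, grey with pale wooden drawer fronts: 130 deep (x), 260 wide (y), 80 mm high. Origin: centre of its underside, on the bench; -x is its front, +y its left as the robot sees it, z up. Shut drawer fronts' outer faces lie at local x = -75 mm. The bar's hinge bracket at its right front corner reaches to local x = -98 mm, y = -153 mm, 13 to 63 mm above the bench.
- left_drawer (a joint): How far the left drawer (local +y) is pulled out, m: 0 is fully home, 0.075 fully out. It slides along the cabinet's local x, toward -x as it opens; plain runner with about 1.5 N of friction, no spring; it stays where it is left.
- right_drawer (a joint): The same for the right drawer (local -y).
- left_drawer_front (a point): Centre of the outer face of the left drawer's front panel, 40 mm above the bench; moves with the drawer. The panel is flat, without a knob: 122 mm wide, from 6 to 74 mm above the bench, 10 mm thick. Axes as the cabinet's.
- right_drawer_front (a point): The same point of the right drawer's front panel (same size).
- lock_bar (a joint): Lock bar's angle about its upright hinge, rad: 0 is shut (at its stop, across and parallel to the drawer fronts), growing as the free end swings toward the robot and on to the right, 2.4 fully open. At angle a the bar points from the hinge along the cabinet's local (-sin a, cos a). Friction 0.06 N m, no spring; stays where it is left.
- bar_hinge (a point): Hinge axis of the lock bar at the bar's mid-height, 38 mm above the bench; fixed at the cabinet's local x = -89 mm, y = -145 mm. Its axes turn with the bar: local y runs along the bar to its free end, local -x is the outer side (the side to push on to shut it), z up.
- bar_middle (a point): Point on the outer face of the lock bar, 100 mm along it from the hinge, at mid-height. The bar is a plain flat steel bar 10 mm thick, 32 mm high (22 to 54 mm above the bench), its free end 190 mm from the hinge axis. Axes as bar_hinge.
- tape_roll: Bystander, loose: roll of dark tape, 57x54x19 mm, lying on top of the cabinet. Origin: centre of its underside, z up.
- flat_tin: Bystander, loose: flat oblong tin, 63x105x24 mm, lying on top of the cabinet. Origin: centre of its underside, z up.
- mill: Bystander, loose: small pepper mill with a grey cap, 44 mm across, 90 mm tall, standing just left of the cabinet. Origin: centre of its underside, z up.
- lidded_jar: Bystander, loose: glass jar with a screw lid, 64 mm across, 105 mm tall, standing left of the work. Origin: centre of its underside, z up.
- drink_can: Bystander, loose: drinks can, 66 mm across, 115 mm tall, standing left of the work. Origin: centre of its underside, z up.
- mug: Bystander, loose: mug with handle, 78x108x101 mm, standing right of the work. Origin: centre of its underside, z up.
- tub: Bystander, loose: small foil-lidded tub, 72 mm across, 71 mm tall, standing right of the work. Origin: centre of its underside, z up.

How it is judged:
By the outcome, as a careful person would: the job done as asked, in the order asked, and still so for the second after the job is handed in, with the robot touching nothing.
It also fails if it takes over 58 s, if anything falls off the work surface, if the arm or the gripper's body presses on something with over 40 N, if the wrist force passes 120 N, or if a joint passes its speed limit or range.

## Robot

A 6-joint arm with a two-finger parallel gripper is mounted at the origin on a cart in front of the work surface, level with it; the furniture and walls round the work are solid. World frame = base frame: x ahead of the robot, y to its left, z up, the work surface at z = 0. Lengths are in mm, angles in rad, forces in N, time in s.
With the tool pointing down it reaches from about 275 to 1000 mm from the base axis. Payload 8.4 kg.
Tool frame: the origin (TCP) lies on the centre line of the jaws, within the pads' length; the fingertips stand 25 mm ahead of it and the grasp point (between the pads) lies 6 mm ahead of it; z points along the fingers, y is the line along which they close (so a half turn about z gives the same grasp; the last joint's range is limited). The gripper opens to 85 mm and grips with 20 to 120 N. Pads are 22 mm wide; open, the fingers measure 114 mm over their backs; the gripper's body (76 mm by 85 mm) begins 54 mm behind the grasp point. The pads swing forward as they close: fully open they stand 13 mm farther back than shut.
Start: joints at [-1.146, 0.353, 1.633, -0, 1.155, -0.002], TCP at [258.724, -568.937, 223.281] pointing down, gripper open.
Joint ranges: [-2.63, 2.63], [-0.92, 2.1], [0.06, 2.66], [-1.3, 4.44], [0, 2.69], [-3.02, 3.02]. Speed limits (rad/s): [2.22, 2.22, 2.79, 3.14, 3.14, 3.14].

## Interface

Orientations are given as [roll, pitch, yaw] about the fixed x, y, z axes, in that order (R = Rz(yaw) Ry(pitch) Rx(roll)).
In Python, from rig import r gives the robot as it stands.
- The arm moves only by the shell command python3 -m jog 'ROWS' [FORCE]. ROWS is JSON, a list of rows, each a list of 3 entries, a list of its own where there are three numbers: the turn, a rotation vector about the tool's x, y, z in rad, then the shift along the tool's x, y, z in m, then the opening, from -1 (shut) to 1 (fully open). In form: [[[rx, ry, rz], [x, y, z], gripper], ...]. A call has 1 to 12 rows; each row shifts and turns the commanded pose from where the row before left it, along the tool's axes as they then stand; what a row does not reach is not made up. A row lasts 1/10 s, in which the tool goes at most 50 mm and 8.59 degrees, less where a joint would pass 70% of its speed; a pose out of reach is approached as far as the arm can. A call with a gripper value outside its range is refused whole. The fingers move at their own pace and stop on an object; FORCE is the grip in N (left out, the last holds). Time passes only in rows, so rows that do not move let the fingers close. It gives the time, the measured TCP pose, the force, the opening and the grip force at its end, in the units of the state.
- r.sense(): the state, without advancing time (a new reading comes with each control period).
- r.grab_frame(name): name is "scene" or "top" or "wrist"; returns the picture (480x640x3 uint8, red, green, blue); there is no depth.
- r.camera_params(name): a dict with "fx", "fy", "cx", "cy" (pixels), "rvec" (rotation vector, rad) and "tvec" (3), from world to camera coordinates, as OpenCV has them; the wrist camera has in their place "hand_eye" (4x4, takes a point from camera to tool coordinates, whose origin is the TCP and whose axes are the flange's). Camera axes: x right, y down, z forward; pixel columns grow to the right and rows downward; lengths in mm; the calibration is good to about 2 mm. The wrist camera is an equidistant fisheye: a pixel r from the principal point sees the ray r / f radians off the axis. A picture is of the moment at which its call begins: read the wrist's pose just before it. camera_params takes no time and is no camera call.
- r.sign_off(): hands the job in; it is judged then, once.
The state is a dict: "clock": time; "qpos": joint angles; "qvel": joint speeds; "joint_efforts": joint torques, N m; "eef_pos": TCP position; "tcp_rot": TCP orientation; "contact_force": force on the tool from outside, world axes, zero at the start; "wrist_torque": the same for the moment, N m; "opening": opening from 0.0 (shut) to 1.0 (fully open); "grasp_force": force on a finger pad.
Only numpy, scipy, OpenCV 4.12 (cv2) and the standard library are available. Lean on these libraries where they do the work, as an engineer would, in place of code of your own. Each camera call takes 0.05 s, during which the arm holds its last target. There are 200 camera calls.

## Working session

There is one attempt and no reset: what is moved stays moved. The work goes in short steps, Python scripts to look and compute and a shell command to move; the robot and the scene stay as the last step left them, time stands still between calls to the robot, and variables do not carry over. Pictures are saved under pics/ and viewed, at most 10 in all, crops included, and the job is handed in when it is done.

```bash
mkdir -p pics; python3 - <<'E'
from rig import r
import cv2
for n in("scene","top"):
    cv2.imwrite(f"pics/{n}0.png",r.grab_frame(n)[:,:,::-1]); print(n,r.camera_params(n))
s=r.sense();print(s['clock'],s['eef_pos'],s['tcp_rot'],s['contact_force'])
E
```

```text
scene {'fx': 569.2679179388334, 'fy': 569.2679179388334, 'cx': 325.28723311210354, 'cy': 232.79684764581674, 'rvec': array([ 0.57063071, -2.63958634,  1.2037119 ]), 'tvec': array([ 476.31719698,  222.03873077, 1228.81199092])}
top {'fx': 615.3144090931034, 'fy': 615.3144090931034, 'cx': 314.0334504306129, 'cy': 238.5067631793374, 'rvec': array([ 2.09814965, -2.1404648 ,  0.20253452]), 'tvec': array([ -16.09227952,  554.19243895, 1631.6985806 ])}
0.1 [ 258.54912959 -568.53755637  222.63923296] [-3.14034489e+00 -1.23059852e-05  4.26818735e-01] [ 0.01357083 -0.39620049 -0.06088718]
```

View pics/scene0.png

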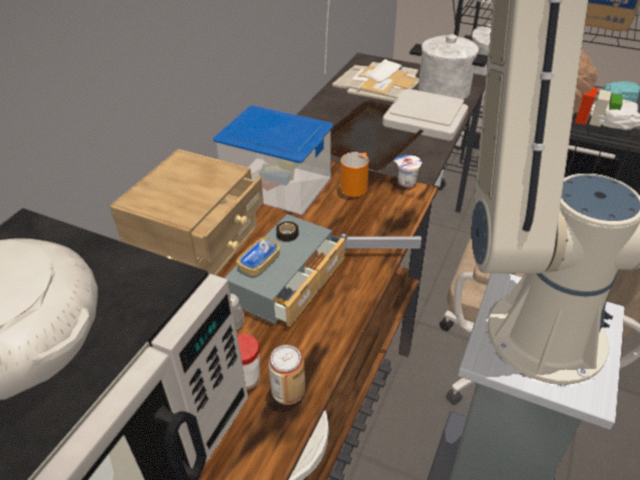

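View pics/top0.png

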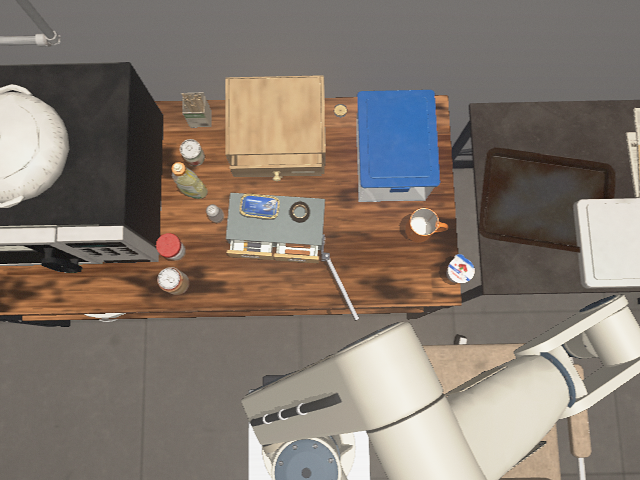

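The top view shows the cabinet at about (228–324, 193–260) with both drawers open. The bar runs from (325, 255) to (357, 320), and the arm is at lower right. I'll enlarge this area for measuring.

```bash
python3 - <<'E'
import cv2
a=cv2.imread("pics/top0.png")[180:330,210:370]
cv2.imwrite("pics/topc.png",cv2.resize(a,None,fx=4,fy=4,interpolation=cv2.INTER_CUBIC)[:600])
a=cv2.imread("pics/scene0.png")[205:335,220:430]
cv2.imwrite("pics/scc.png",cv2.resize(a,None,fx=3.8,fy=3.8,interpolation=cv2.INTER_CUBIC))
E
```

```text
(no output)
```

View pics/topc.png

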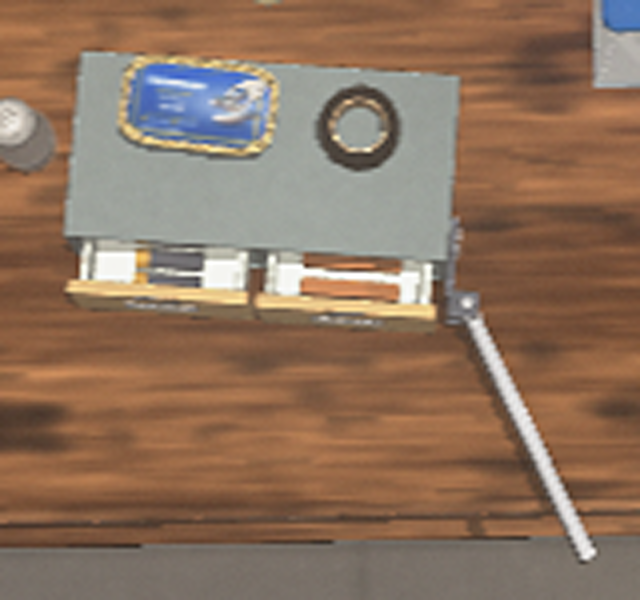

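View pics/scc.png

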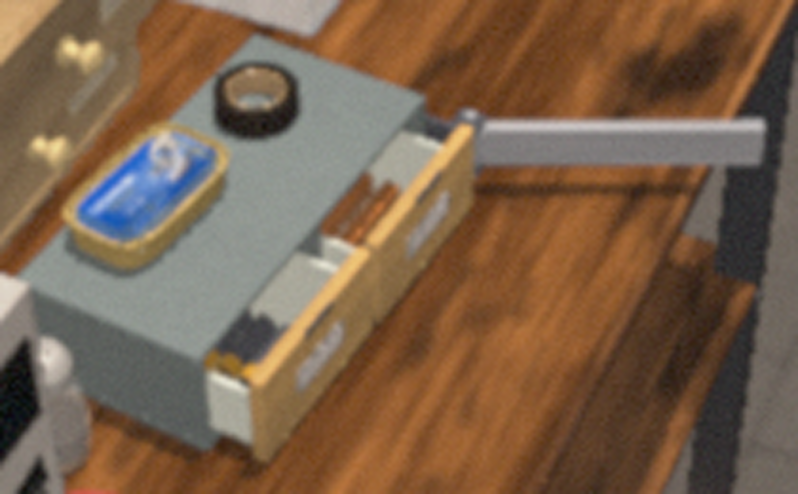

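The crops show the cabinet top corners at about (82,52), (460,76), (447,260) and (66,237) in the top crop. The drawer front top edges run (67,293)–(248,306) and (257,306)–(435,322). The hinge is at (467,305) and the bar tip at (588,555).

```bash
cat > h.py <<'E'
import numpy as np,cv2
from rig import r
def cast(n,uv,z):
    p=r.camera_params(n);R=cv2.Rodrigues(p['rvec'])[0];K=np.array([[p['fx'],0,p['cx']],[0,p['fy'],p['cy']],[0,0,1]])
    c=-R.T@p['tvec'];d=R.T@np.linalg.solve(K,[*uv,1]);return c+d*(z-c[2])/d[2]
def tc(u,v,z): return cast("top",(210+(u-1.5)/4,180+(v-1.5)/4),z)
def sc(u,v,z): return cast("scene",(220+(u-1.4)/3.8,205+(v-1.4)/3.8),z)
E
python3 - <<'E'
from h import *
np.set_printoptions(precision=1,suppress=True)
C=np.array([tc(*q,80)for q in[(82,52),(460,76),(447,260),(66,237)]])
S=np.array([sc(*q,80)for q in[(22,275),(258,38),(426,97),(205,362)]])
print(C,S,sep='\n')
L=np.array([[65,130],[65,-130],[-65,-130],[-65,130]])
for P in(C,S[[0,1,2,3]]):
    c=P[:,:2].mean(0);q=P[:,:2]-c
    a=np.arctan2((L[:,0]*q[:,1]-L[:,1]*q[:,0]).sum(),(L*q).sum());print(c,a)
    R=np.array([[np.cos(a),-np.sin(a)],[np.sin(a),np.cos(a)]])
    loc=lambda p:R.T@(p[:2]-c)
    print('fit',((P[:,:2]-c)@R))
    for n,p in dict(L1=tc(67,293,74),L2=tc(248,306,74),R1=tc(257,306,74),R2=tc(435,322,74),hinge=tc(467,302,58),tip=tc(588,553,54)).items():print(n,p,loc(p))
    print('scene L,R',loc(sc(258,387,74)),loc(sc(370,262,74)),loc(sc(475,133,74)),'tip',loc(sc(765,120,54)))
    h=R@[-89,-145]+c; t=tc(588,553,54)[:2]; v=R.T@(t-h);print('hinge',h,'ang',np.arctan2(-v[0],v[1]),np.hypot(*v))
E
```

```text
[[681.1 199.9  80. ]
 [658.9 -58.2  80. ]
 [531.4 -46.6  80. ]
 [552.4 209.8  80. ]]
[[676.6 195.4  80. ]
 [652.3 -55.1  80. ]
 [527.  -45.7  80. ]
 [546.7 211.7  80. ]]
[606.   76.2] -0.08390574905968463
fit [[  64.5  129.5]
 [  64.  -129.5]
 [ -64.  -128.6]
 [ -64.6  128.6]]
L1 [515.1 209.7  74. ] [-101.7  125.4]
L2 [503.8  87.9  74. ] [-102.8    3. ]
R1 [503.7  81.8  74. ] [-102.4   -3. ]
R2 [490.4 -37.7  74. ] [-105.6 -123.2]
hinge [506.2 -59.8  58. ] [ -88.  -143.9]
tip [ 335.5 -136.6   54. ] [-251.7 -234.8]
scene L,R [-103.  127.] [-108.4   12.3] [-108.8 -118.7] tip [-256.4 -240.3]
hinge [505.1 -60.8] ang 2.0749975895721593 185.80429983857928
[600.7  76.6] -0.08935576502366982
fit [[  65.1  125.1]
 [  63.2 -126.5]
 [ -62.5 -128.4]
 [ -65.8  129.8]]
L1 [515.1 209.7  74. ] [-97.1 125. ]
L2 [503.8  87.9  74. ] [-97.5   2.6]
R1 [503.7  81.8  74. ] [-97.1  -3.5]
R2 [490.4 -37.7  74. ] [ -99.7 -123.6]
hinge [506.2 -59.8  58. ] [ -81.9 -144.2]
tip [ 335.5 -136.6   54. ] [-245.1 -236. ]
scene L,R [-98.4 126.6] [-103.1   11.8] [-102.9 -119.2] tip [-249.8 -241.6]
hinge [499.1 -59.9] ang 2.0987088269538345 180.69559034307014
```

```bash
python3 -m jog '[[[0,0,0.128],[0,0,0],-1],[[0,0,0.128],[0,0,0],-1],[[0,0,0.128],[0,0,0],-1],[[0,0,0.128],[0,0,0],-1],[[0,0,0],[0.008,-0.045,0],-1],[[0,0,0],[0.008,-0.045,0],-1],[[0,0,0],[0.008,-0.045,0],-1],[[0,0,0],[0.008,-0.045,0],-1],[[0,0,0],[0.008,-0.045,0],-1],[[0,0,0],[0.008,-0.045,0],-1],[[0,0,0],[0.008,-0.045,0],-1],[[0,0,0],[0.008,-0.045,0],-1]]' 40
python3 -m jog '[[[0,0,0],[0.008,-0.045,0],-1],[[0,0,0],[0.008,-0.045,0],-1],[[0,0,0],[0.008,-0.045,0],-1],[[0,0,0],[0.008,-0.045,0],-1],[[0,0,0],[0.008,-0.045,0],-1],[[0,0,0],[0.008,-0.045,0],-1],[[0,0,0],[0.008,-0.045,0],-1],[[0,0,0],[0.008,-0.045,0],-1],[[0,0,0],[0,0,0],-1]]'
```

```text
clock: 1.3
eef_pos: [353.0, -213.9, 223.2]
tcp_rot: [-3.142, -0.0, -0.086]
contact_force: [1.3, -0.3, -0.2]
opening: 0.002
grasp_force: 0.0
clock: 2.2
eef_pos: [448.7, 142.1, 223.3]
tcp_rot: [-3.14, -0.001, -0.081]
contact_force: [-0.3, 0.2, -0.9]
opening: -0.001
grasp_force: 0.0
```

```bash
python3 -m jog '[[[0,0,0],[0,-0.01,0.04],-1],[[0,0,0],[0,0,0.04],-1],[[0,0,0],[0,0,0.04],-1],[[0,0,0],[0,0,0.043],-1],[[0,0,0],[0.02,0,0],-1],[[0,0,0],[0.02,0,0],-1],[[0,0,0],[0.01,0,0],-1],[[0,0,0],[0.01,0,0],-1],[[0,0,0],[0,0,0],-1]]'
python3 -c "
from rig import r;import cv2
cv2.imwrite('pics/s1.png',cv2.resize(r.grab_frame('scene')[185:335,200:400,::-1],None,fx=4,fy=4))"
```

```text
clock: 3.1
eef_pos: [509.1, 142.2, 60.5]
tcp_rot: [-3.141, -0.001, -0.086]
contact_force: [-0.2, 0.1, -0.8]
opening: -0.002
grasp_force: 0.0
```

View pics/s1.png

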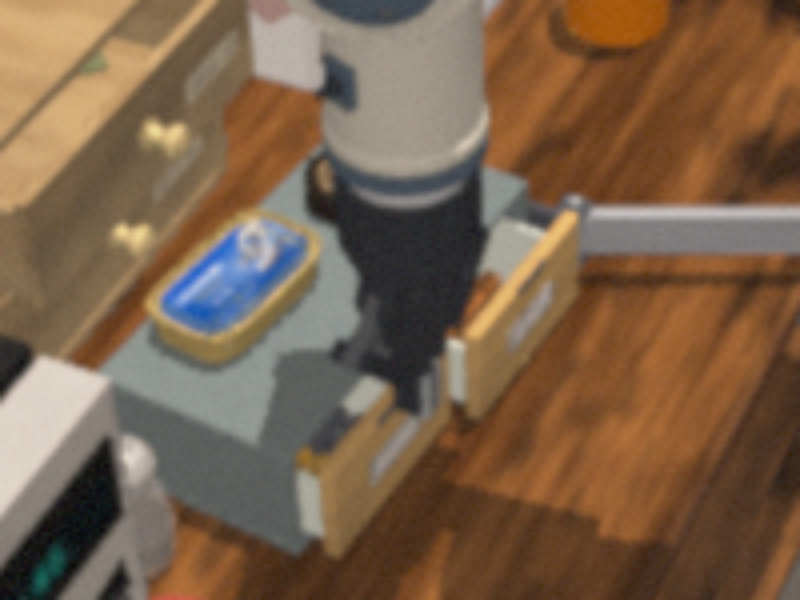

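The picture shows the fingertips at about (430,385) against the left front. The left drawer has already moved in relative to the right one, and nothing else is disturbed. I'll push on to the stop.

```bash
python3 -m jog '[[[0,0,0],[0.005,0,0],-1],[[0,0,0],[0.005,0,0],-1],[[0,0,0],[0.003,0,0],-1],[[0,0,0],[0,0,0],-1]]'; python3 -m jog '[[[0,0,0],[0.002,0,0],-1],[[0,0,0],[0,0,0],-1]]';python3 -m jog '[[[0,0,0],[0.002,0,0],-1],[[0,0,0],[0,0,0],-1]]'; python3 -m jog '[[[0,0,0],[0.002,0,0],-1],[[0,0,0],[0,0,0],-1]]'
```

```text
clock: 3.55
eef_pos: [521.6, 141.4, 60.4]
tcp_rot: [-3.141, -0.001, -0.085]
contact_force: [0.7, 0.5, -0.2]
opening: 0.003
grasp_force: 0.0
clock: 3.75
eef_pos: [522.8, 141.2, 60.2]
tcp_rot: [3.142, 0.001, -0.085]
contact_force: [-2.8, 0.8, 0.8]
opening: -0.0
grasp_force: 1.4
clock: 3.95
eef_pos: [522.9, 141.1, 60.0]
tcp_rot: [3.141, 0.004, -0.086]
contact_force: [-9.7, 2.0, 7.1]
opening: 0.005
grasp_force: 4.8
clock: 4.15
eef_pos: [522.9, 140.9, 59.8]
tcp_rot: [3.14, 0.008, -0.086]
contact_force: [-15.4, 3.9, 10.9]
opening: 0.002
grasp_force: 8.0
```

```bash
python3 -m jog '[[[0,0,0],[-0.02,0,0],-1],[[0,0,0],[-0.035,0,0],-1],[[0,0,0],[0,0.04,0],-1],[[0,0,0],[0,0.04,0],-1],[[0,0,0],[0,0.041,0],-1],[[0,0,0],[0.015,0,0],-1],[[0,0,0],[0.015,0,0],-1],[[0,0,0],[0.01,0,0],-1],[[0,0,0],[0.006,0,0],-1],[[0,0,0],[0.002,0,0],-1],[[0,0,0],[0,0,0],-1]]'; python3 -m jog '[[[0,0,0],[0.002,0,0],-1],[[0,0,0],[0,0,0],-1]]';python3 -m jog '[[[0,0,0],[0.002,0,0],-1],[[0,0,0],[0,0,0],-1]]'; python3 -m jog '[[[0,0,0],[0.002,0,0],-1],[[0,0,0],[0,0,0],-1]]'
```

```text
clock: 5.25
eef_pos: [510.0, 21.2, 60.2]
tcp_rot: [-3.141, -0.0, -0.085]
contact_force: [0.2, 0.7, 0.5]
opening: 0.001
grasp_force: 0.0
clock: 5.45
eef_pos: [511.6, 20.9, 60.2]
tcp_rot: [-3.142, 0.0, -0.085]
contact_force: [-0.6, 0.0, -0.7]
opening: -0.001
grasp_force: 0.3
clock: 5.65
eef_pos: [512.0, 20.7, 60.0]
tcp_rot: [3.142, 0.004, -0.085]
contact_force: [-6.1, 1.7, 4.3]
opening: -0.001
grasp_force: 3.1
clock: 5.85
eef_pos: [512.1, 20.6, 59.7]
tcp_rot: [3.141, 0.007, -0.085]
contact_force: [-12.1, 2.9, 8.8]
opening: 0.003
grasp_force: 6.0
```

```bash
python3 -m jog '[[[0,0,0],[-0.02,0,0],-1],[[0,0,0],[-0.025,0,0],-1],[[0,0,0],[0,0,-0.04],-1],[[0,0,0],[0,0,-0.04],-1],[[0,0,0],[-0.01,0.0425,0],-1],[[0,0,0],[-0.01,0.0425,0],-1],[[0,0,0],[-0.01,0.0425,0],-1],[[0,0,0],[-0.01,0.0425,0],-1],[[0,0,0],[0,0,0],-1]]'
python3 - <<'E'
from rig import r
import cv2,numpy as np
np.set_printoptions(precision=1,suppress=True)
cv2.imwrite('pics/t2.png',cv2.resize(r.grab_frame('top')[180:330,210:410,::-1],None,fx=4,fy=4,interpolation=cv2.INTER_CUBIC))
s=r.sense();a0=-.084;R=np.array([[np.cos(a0),-np.sin(a0)],[np.sin(a0),np.cos(a0)]])
p=R.T@(s['eef_pos'][:2]-[606,76.2]);print('local',p)
q=p
for a in np.linspace(2.07,0,15):
    d=5+11*abs(np.cos(a))+14.5*np.sin(a)-0*1
    w=np.array([-91,-145])+120*np.array([-np.sin(a),np.cos(a)])+d*np.array([-np.cos(a),-np.sin(a)])
    e=w-q;q=w;print(round(a,2),w,'tool',e*[1,-1])
E
```

```text
clock: 6.75
eef_pos: [415.5, -145.6, 140.6]
tcp_rot: [3.14, -0.001, -0.089]
contact_force: [0.6, -0.2, 0.7]
opening: 0.002
grasp_force: 0.0
local [-170.7 -235.3]
2.07 [-185.3 -222.6] tool [-14.7 -12.6]
1.92 [-196.  -207.3] tool [-10.6 -15.3]
1.77 [-204.2 -190.2] tool [ -8.2 -17.1]
1.63 [-209.7 -171.7] tool [ -5.5 -18.5]
1.48 [-212.4 -154.3] tool [ -2.7 -17.4]
1.33 [-212.7 -137.5] tool [ -0.3 -16.8]
1.18 [-210.6 -120.5] tool [  2.1 -17. ]
1.03 [-206.  -103.6] tool [  4.7 -16.9]
0.89 [-198.7  -87.2] tool [  7.3 -16.4]
0.74 [-188.8  -71.8] tool [  9.9 -15.4]
0.59 [-176.3  -57.8] tool [ 12.4 -14. ]
0.44 [-161.6  -45.7] tool [ 14.7 -12.1]
0.3 [-144.9  -36. ] tool [16.7 -9.7]
0.15 [-126.5  -29. ] tool [18.4 -7. ]
0.0 [-107.  -25.] tool [19.5 -4. ]
```

View pics/t2.png

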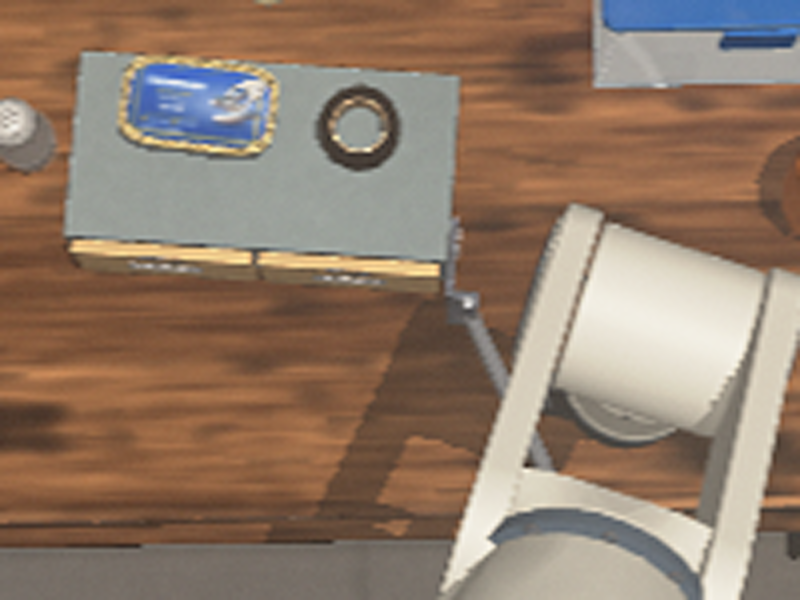

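The top view shows both drawers flush, with front edges around y=245–265, and the bar unmoved. I'll lower on its outer side and sweep.

```bash
python3 -m jog '[[[0,0,0],[0,0,0.04],-1],[[0,0,0],[0,0,0.04],-1],[[0,0,0],[-0.015,-0.013,0],-1],[[0,0,0],[-0.011,-0.015,0],-1],[[0,0,0],[-0.008,-0.017,0],-1],[[0,0,0],[-0.006,-0.018,0],-1],[[0,0,0],[-0.003,-0.017,0],-1],[[0,0,0],[0,-0.017,0],-1],[[0,0,0],[0.002,-0.017,0],-1],[[0,0,0],[0.005,-0.017,0],-1]]'
python3 -m jog '[[[0,0,0],[0.007,-0.016,0],-1],[[0,0,0],[0.01,-0.015,0],-1],[[0,0,0],[0.012,-0.014,0],-1],[[0,0,0],[0.015,-0.012,0],-1],[[0,0,0],[0.017,-0.01,0],-1],[[0,0,0],[0.01,-0.004,0],-1],[[0,0,0],[0.008,-0.003,0],-1],[[0,0,0],[0.008,-0.002,0],-1],[[0,0,0],[0.006,-0.002,0],-1],[[0,0,0],[0,0,0],-1]]'
python3 -m jog '[[[0,0,0],[0.003,0,0],-1],[[0,0,0],[0.003,0,0],-1],[[0,0,0],[0,0,0],-1]]'
```

```text
clock: 7.8
eef_pos: [392.4, -6.4, 61.4]
tcp_rot: [-3.141, -0.002, -0.084]
contact_force: [1.0, -0.3, 0.3]
opening: 0.002
grasp_force: 0.0
clock: 8.8
eef_pos: [491.9, 61.5, 60.4]
tcp_rot: [-3.141, -0.001, -0.086]
contact_force: [0.7, 1.2, 0.2]
opening: -0.003
grasp_force: 0.0
clock: 9.1
eef_pos: [497.5, 60.9, 60.3]
tcp_rot: [-3.142, -0.0, -0.085]
contact_force: [-0.0, -0.3, -0.9]
opening: -0.001
grasp_force: 0.0
```

```bash
for i in 1 2 3; do python3 -m jog '[[[0,0,0],[0.002,0,0],-1],[[0,0,0],[0,0,0],-1]]' | egrep 'eef|contact'; done; python3 -c "
from rig import r;import cv2
cv2.imwrite('pics/s3.png',cv2.resize(r.grab_frame('scene')[185:335,200:400,::-1],None,fx=4,fy=4))"
```

```text
eef_pos: [499.4, 60.8, 60.3]
contact_force: [-0.3, -0.0, 0.2]
eef_pos: [501.5, 60.7, 60.3]
contact_force: [0.3, -1.1, -0.7]
eef_pos: [503.5, 60.6, 60.3]
contact_force: [-0.6, -0.3, -0.6]
```

View pics/s3.png

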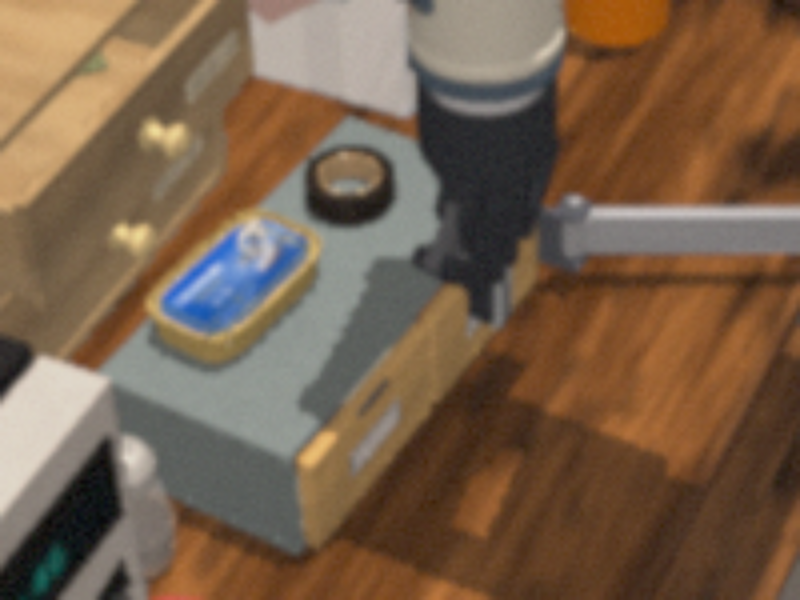

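The bar at (570–800, 230) hasn't moved and I felt no force, so the sweep missed it. I'll check where it is and the actual fingertip height.

```bash
python3 - <<'E'
from h import *
s=r.sense();t=s['eef_pos'];print(t)
p=r.camera_params('scene');K=np.array([[p['fx'],0,p['cx']],[0,p['fy'],p['cy']],[0,0,1]])
for dz in(0,-12,-25,-38):
    for dy in (-13,13):
        u=cv2.projectPoints(np.array([t+[-0,dy,dz]]),p['rvec'],p['tvec'],K,None)[0].ravel();print(dz,dy,(u-[200,185])*4)
im=r.grab_frame('top')[180:330,210:410,::-1]
cv2.imwrite('pics/t4.png',cv2.resize(im,None,fx=4,fy=4,interpolation=cv2.INTER_CUBIC))
E
```

```text
[503.33705512  60.56775763  60.29526872]
0 -13 [498.42304017 313.12708573]
0 13 [479.41696938 342.00839345]
-12 -13 [498.61103172 327.99181584]
-12 13 [479.72162264 356.90223069]
-25 -13 [498.81219232 343.89784011]
-25 13 [480.0475625  372.83672373]
-38 -13 [499.01080423 359.60233593]
-38 13 [480.36931719 388.56661272]
```

View pics/t4.png

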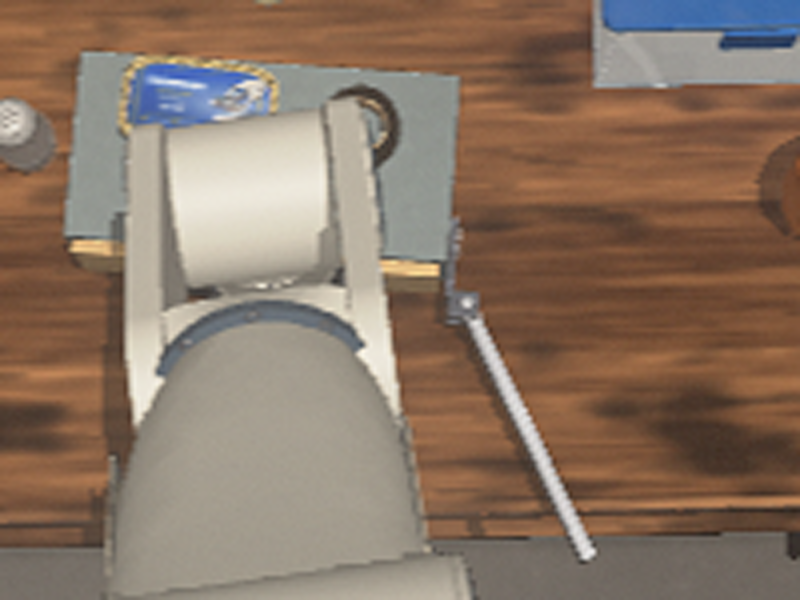

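The bar is untouched at (467,305)–(588,555). The fingertips appear at z≈54, so they passed just over its top. I'll go back to the outer side, lower by 20 mm and sweep again.

```bash
python3 -m jog '[[[0,0,0],[-0.02,0,-0.03],-1],[[0,0,0],[0,0,-0.03],-1],[[0,0,0],[-0.01,0.042,0],-1],[[0,0,0],[-0.01,0.042,0],-1],[[0,0,0],[-0.01,0.042,0],-1],[[0,0,0],[-0.01,0.042,0],-1],[[0,0,0],[-0.01,0.043,0],-1],[[0,0,0],[0,0,0.04],-1],[[0,0,0],[0,0,0.02],-1],[[0,0,0],[0,0,0.02],-1],[[0,0,0],[0,0,0],-1]]'
python3 -m jog '[[[0,0,0],[-0.015,-0.013,0],-1],[[0,0,0],[-0.011,-0.015,0],-1],[[0,0,0],[-0.008,-0.017,0],-1],[[0,0,0],[-0.006,-0.018,0],-1],[[0,0,0],[-0.003,-0.017,0],-1],[[0,0,0],[0,0,0],-1]]'
python3 -c "
from rig import r;import cv2
cv2.imwrite('pics/s5.png',cv2.resize(r.grab_frame('scene')[185:335,240:440,::-1],None,fx=4,fy=4))"
```

```text
clock: 10.9
eef_pos: [413.7, -143.3, 38.5]
tcp_rot: [-3.141, 0.004, -0.086]
contact_force: [-0.8, -0.5, 0.0]
opening: 0.001
grasp_force: 0.0
clock: 11.5
eef_pos: [379.0, -58.7, 41.0]
tcp_rot: [-3.141, -0.0, -0.083]
contact_force: [0.2, -0.0, -0.2]
opening: 0.003
grasp_force: 0.0
```

View pics/s5.png

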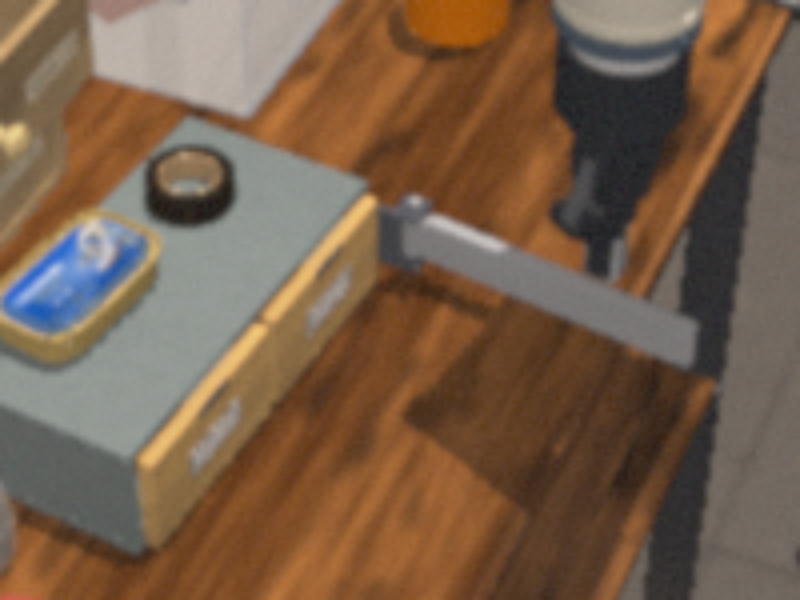

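The bar now swings with the fingers. Its free end is at (695,340), and the fingertips sit behind it at (610,270). Continuing the sweep.

```bash
python3 -m jog '[[[0,0,0],[0,-0.017,0],-1],[[0,0,0],[0.002,-0.017,0],-1],[[0,0,0],[0.005,-0.017,0],-1],[[0,0,0],[0.007,-0.016,0],-1],[[0,0,0],[0.01,-0.015,0],-1],[[0,0,0],[0.012,-0.014,0],-1],[[0,0,0],[0.015,-0.012,0],-1],[[0,0,0],[0.012,-0.007,0],-1],[[0,0,0],[0.01,-0.004,0],-1],[[0,0,0],[0.01,-0.004,0],-1],[[0,0,0],[0.006,-0.003,0],-1],[[0,0,0],[0,0,0],-1]]'
for i in 1 2 3 4; do python3 -m jog '[[[0,0,0],[0.003,0,0],-1],[[0,0,0],[0,0,0],-1]]' | egrep 'eef|contact'; done
```

```text
clock: 12.75
eef_pos: [479.9, 57.6, 40.3]
tcp_rot: [-3.141, -0.001, -0.085]
contact_force: [-1.0, -0.0, 1.3]
opening: -0.002
grasp_force: 0.0
eef_pos: [481.8, 57.1, 40.3]
contact_force: [-0.1, -0.1, 0.8]
eef_pos: [485.0, 57.0, 40.4]
contact_force: [-1.2, -1.0, -0.3]
eef_pos: [488.3, 56.8, 40.4]
contact_force: [-0.0, -0.4, -0.4]
eef_pos: [491.3, 56.6, 40.3]
contact_force: [0.1, 0.1, -0.3]
```

```bash
for i in 1 2 3 4; do python3 -m jog '[[[0,0,0],[0.002,0,0],-1],[[0,0,0],[0,0,0],-1]]' | egrep 'eef|contact'; done
```

```text
eef_pos: [493.1, 56.4, 40.3]
contact_force: [0.1, 1.6, 0.2]
eef_pos: [495.1, 56.2, 40.3]
contact_force: [0.3, 0.3, 0.6]
eef_pos: [496.1, 56.1, 40.1]
contact_force: [-3.5, -0.2, 1.4]
eef_pos: [496.2, 55.9, 39.8]
contact_force: [-9.0, 2.3, 5.5]
```

```bash
python3 -m jog '[[[0,0,0],[0.002,0,0],-1],[[0,0,0],[0,0,0],-1]]' | egrep 'eef|contact'
python3 -m jog '[[[0,0,0],[-0.02,0,0],-1],[[0,0,0],[-0.04,0,0],-1],[[0,0,0],[-0.02,0,-0.04],-1],[[0,0,0],[0,0,-0.05],-1],[[0,0,0],[0,0.04,-0.05],-1],[[0,0,0],[0,0.045,-0.02],-1],[[0,0,0],[0,0.045,0],-1],[[0,0,0],[0,0.045,0],-1],[[0,0,0],[0,0.045,0],-1],[[0,0,0],[0,0.045,0],-1],[[0,0,0],[0,0,0],-1]]'
python3 -c "
from rig import r;import cv2,numpy as np
a=cv2.resize(r.grab_frame('scene')[185:385,200:400,::-1],None,fx=2,fy=2);b=cv2.resize(r.grab_frame('top')[140:340,150:350,::-1],None,fx=2,fy=2)
cv2.imwrite('pics/f6.png',np.hstack([a,b]))"
```

```text
eef_pos: [496.3, 55.8, 39.6]
contact_force: [-14.7, 3.5, 10.9]
clock: 15.65
eef_pos: [399.5, -197.6, 189.9]
tcp_rot: [3.139, -0.002, -0.09]
contact_force: [-0.3, 0.7, -0.1]
opening: -0.002
grasp_force: 0.0
```

View pics/f6.png

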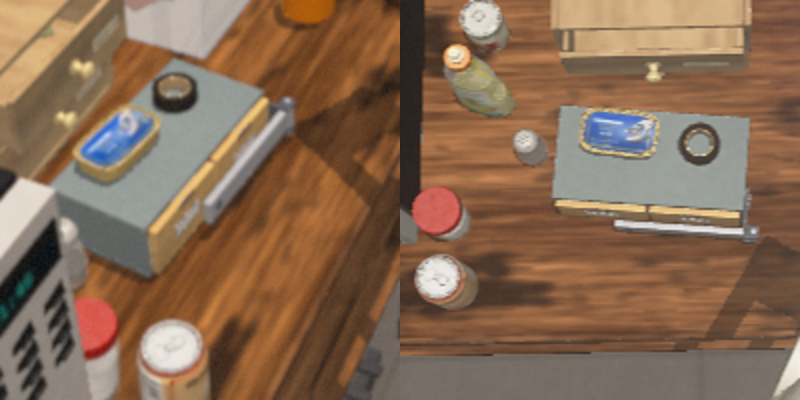

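The final view shows both drawers flush and the bar parallel across the fronts, from (615,225) to (755,233) in the right half. The other items haven't moved and the hand is clear.

```bash
python3 -c "
from rig import r;print(r.sign_off())"
```

```text
the job is handed in; nothing more can be done
None
```

Both drawers are pushed fully home and the lock bar was then swung shut to its stop; the first bar sweep passed just over it and was redone lower, the other items stayed where they were, and I handed in at about 16 s with the hand clear.

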